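# Wedge a whetstone tight in its holder

### The arm

A 6-joint arm with a two-finger parallel gripper is mounted at the origin on a cart in front of the work surface, level with it; the furniture and walls round the work are solid. World frame = base frame: x ahead of the robot, y to its left, z up, the work surface at z = 0. Lengths are in m, angles in rad, forces in N, time in s.
With the tool pointing down it reaches from about 0.35 to 0.775 m from the base axis. Payload 7.3 kg.
Tool frame: the origin (TCP) lies at the centre of the arm's flange, where the gripper is bolted on; the fingertips stand 178 mm ahead of it and the grasp point (between the pads) lies 159 mm ahead of it; z points along the fingers, y is the line along which they close (so a half turn about z gives the same grasp; the last joint's range is limited). The gripper opens to 92 mm and grips with 3 to 60 N. Pads are 19 mm wide; open, the fingers measure 130 mm over their backs; the gripper's body (75 mm by 190 mm) begins 47 mm behind the grasp point.
Start: joints at [-1.482, 0.342, 1.524, -0, 1.275, -0.146], TCP at [0.122, -0.511, 0.405] pointing down, gripper open.
Joint ranges: [-2.53, 2.53], [-0.77, 2.02], [0.04, 2.7], [-1, 4.14], [0.28, 2.66], [-3.11, 3.11]. Speed limits (rad/s): [2.57, 2.57, 3.14, 3.14, 3.14, 3.14].

### API

Orientations are given as [roll, pitch, yaw] about the fixed x, y, z axes, in that order (R = Rz(yaw) Ry(pitch) Rx(roll)).
In Python, from cell import telemetry, vision, ticket gives the robot as it stands.
- The arm moves only by the shell command python3 -m crank 'ROWS' [FORCE]. ROWS is JSON, a list of rows, each a list of 5 numbers: the gripper command: -1 is shut, 1 is fully open, values between are in proportion, then the shift along the tool's x, y, z in mm, then the turn about the tool's z in rad. In form: [[fingers, dx, dy, dz, roll], ...]. A call has 1 to 12 rows; each row is the pose to reach, as a shift and turn from the pose commanded when the call began, along the tool's axes at that moment; what a row does not reach only later rows make up. A row lasts 1/12 s, in which the tool goes at most 41.7 mm and 7.16 degrees, less where a joint would pass 70% of its speed; a pose out of reach is approached as far as the arm can. A call with a gripper value outside its range is refused whole. The fingers move at their own pace and stop on an object; FORCE is the grip in N (left out, the last holds). Time passes only in rows, so rows that repeat a pose let the fingers close. It gives the time, the measured TCP pose, the force, the opening and the grip force at its end, in the units of the state.
- telemetry.observe(): the state, without advancing time (a new reading comes with each control period).
- vision.read_camera(name): name is "scene" or "top"; returns (picture, depth): 384x512x3 uint8, red, green, blue; 384x512 float32, m along the optical axis (not along the pixel's ray), 0 where there is no reading.
- vision.get_calibration(name): a dict with "camera_matrix" (3x3 intrinsics, pixels), "dist" ([k1, k2, p1, p2, k3] as OpenCV has them; the pictures are not rectified), "rvec" (rotation vector, rad) and "tvec" (3), from world to camera coordinates, as OpenCV has them. Camera axes: x right, y down, z forward; pixel columns grow to the right and rows downward; lengths in m; the calibration is good to about 2 mm. A picture is of the moment at which its call begins. get_calibration takes no time and is no camera call.
- ticket.hand_in(): hands the job in; it is judged then, once.
The state is a dict: "time": time; "qpos": joint angles; "qvel": joint speeds; "joint_efforts": joint torques, N m; "tool_pos": TCP position; "tool_rot": TCP orientation; "contact_force": force on the tool from outside, world axes, zero at the start; "torque": the same for the moment, N m; "opening": finger opening in m; "grip_force": force on a finger pad.
Only numpy, scipy, OpenCV 4.12 (cv2) and the standard library are available. Lean on these libraries where they do the work, as an engineer would, in place of code of your own. Each camera call takes 0.05 s, during which the arm holds its last target. There are 200 camera calls.

### The job

Set the grey whetstone down in the bed of the wooden sharpening holder, up against its rubber-faced stop, and let go of it, then put the loose wooden wedge, thin end first, into the slot between the stone's end and the slanting cheek, and tap or press it in along the slot until it holds the stone tight by itself. Stop as soon as it is tight: driven hard, the wedge would crack the stone. Leave both lying flat and let go.

Things in the scene. Friction and masses are not known exactly. Their poses are not given: they have to be found in the camera images.
- holder: Pale wooden board fixed to the worktop, 160 (x) x 255 (y) x 16 mm, spanning x -110..+50, y -115..+140 mm from its origin, which lies at worktop height; top at z +16. At its +y end a stop 24 mm high, rubber face at y +102 mm (springy, 40 N/mm). At its -y end a slanting cheek 22 mm high, about 22 mm thick, x -43..+43 mm: the slot between cheek and stone narrows toward +x.
- bed (a point): On the board's top (z +16), in the middle of the stone's bed at holder x 0, y +19 mm; axes as the holder's. Lower the stone with its origin here, its length along the holder's y either way round: its end is then 8 mm short of the rubber; slide it up to touch (5 N). Two lips 5 mm high, 6 mm thick, from y -20 to +90 mm of the holder leave a bed 59 mm wide (holder x -29.5..+29.5).
- slot (a point): On the board's top at holder x -80, y -63.5 mm; axes as the holder's. With its origin here the wedge's tip is in the slot with 3 to 8 mm of sideways play if the stone touches the rubber. From here it goes along the holder's +x. The cheek is set by hand and not measured: its face (slope 13 in 90) crosses holder x 0 at y -64.6..-69 mm, so the wedge begins to grip after about 30 to 65 mm of travel.
- stone: Whetstone, a plain block in two greys, 150 (x) x 54 (y) x 30 mm high, 0.36 to 0.54 kg; origin at the centre of its underside. Starts flat on the worktop to the left or right of the holder, its length pointing roughly away from the robot. In the bed, against the rubber, its end at the slot is at holder y -48 mm.
- wedge: Loose pale wooden wedge, 124 long (x), 24 mm high, 60 g, origin on its underside. Thick tail x -49..-15 mm is a parallel block 26 mm wide (y -13..+13). From x -15 to the tip at +75 its +y side stays straight (y +13; lies on the stone), its -y side tapers from y -13 to 0 (lies on the cheek). Starts flat on the worktop on the other side, tip roughly away from the robot.
- tail_end (a point): Centre of the flat end of the wedge's tail (26 x 24 mm), wedge x -49, z +12 mm; tap or press here along the wedge's x. It slides with 1 to 6 N while it moves the stone up to the rubber, then the force climbs by about 1 to 3 N per mm; a push of 11 to 16 N makes it hold by itself, over 20 N endangers the stone.

How it is judged:
By the outcome, as a careful person would: the job done as asked, in the order asked, and still so for the second after the job is handed in, with the robot touching nothing.
It also fails if it takes over 72 s, if anything falls off the work surface, if the arm or the gripper's body presses on something with over 40 N, if the wrist force passes 120 N, or if a joint passes its speed limit or range.

## Working session

There is one attempt and no reset: what is moved stays moved. The work goes in short steps, Python scripts to look and compute and a shell command to move; the robot and the scene stay as the last step left them, time stands still between calls to the robot, and variables do not carry over. Pictures are saved under pics/ and viewed, at most 12 in all, crops included, and the job is handed in when it is done.

```bash
ls; mkdir -p pics; python3 - <<'E'
from cell import telemetry, vision
import cv2,numpy as np
print(telemetry.observe())
ims=[]
for n in("scene","top"):
    p,d=vision.read_camera(n); c=vision.get_calibration(n)
    print(n,c); cv2.imwrite(f'pics/{n}0.png',p[:,:,::-1]); np.savez(f'/tmp/{n}0.npz',p=p,d=d)
E
```

```text
pics
{'time': 0.0, 'qpos': array([-1.48199400e+00,  3.42700123e-01,  1.52502694e+00, -2.09783022e-05,
        1.27540811e+00, -1.45997263e-01]), 'qvel': array([-0.00017183,  0.00056228, -0.00080058,  0.00051305, -0.00085372,
       -0.00054763]), 'joint_efforts': array([ 1.89908758e-03, -4.31239414e+01, -2.44221997e+01,  7.19859218e-02,
        5.57304849e-02, -1.20490745e-04]), 'tool_pos': array([ 0.12214761, -0.51044467,  0.40405303]), 'tool_rot': array([-3.14006363e+00, -2.04557286e-04,  2.34805553e-01]), 'contact_force': array([ 1.22357   , -0.43350768,  0.12029892]), 'torque': array([ 0.02608777, -0.00768926, -0.02551648]), 'grip_force': 0.0, 'opening': 0.09175314954468088}
scene {'camera_matrix': array([[433.65815466,   0.        , 253.67279545],
       [  0.        , 433.65815466, 191.19941172],
       [  0.        ,   0.        ,   1.        ]]), 'dist': array([-0.05393981,  0.        ,  0.        ,  0.        ,  0.        ]), 'rvec': array([ 0.76282273, -2.59691713,  1.1061421 ]), 'tvec': array([0.40460198, 0.24534543, 0.87374098])}
top {'camera_matrix': array([[442.14693198,   0.        , 256.52423742],
       [  0.        , 442.14693198, 195.19734263],
       [  0.        ,   0.        ,   1.        ]]), 'dist': array([-0.00586853,  0.        ,  0.        ,  0.        ,  0.        ]), 'rvec': array([ 2.21245255, -2.21502613,  0.06559368]), 'tvec': array([-0.04119345,  0.50697247,  1.04859565])}
```

View pics/top0.png

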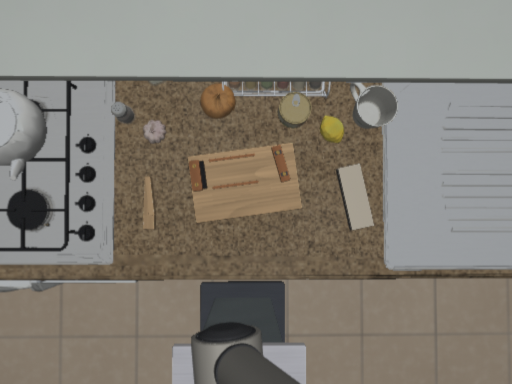

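View pics/scene0.png

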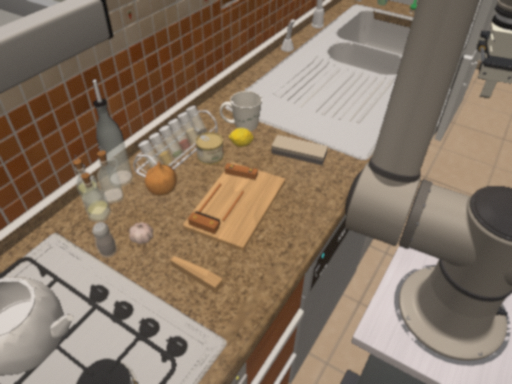

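The top view shows the holder at about (245,183) with the stop on the left at (198,175) and the cheek at (281,163). The stone is on the right at (355,196), and the wedge on the left at (149,203) with its tip up. Next I measure them from height and colour.

```bash
cat > h.py <<'E'
import cv2,numpy as np
from cell import telemetry, vision
def pts(n,uv,z=None,d=None):
    """pixels -> world, on plane z or by depth d"""
    c=vision.get_calibration(n); R=cv2.Rodrigues(c['rvec'])[0]; t=c['tvec']
    uv=np.asarray(uv,float).reshape(-1,1,2)
    r=cv2.undistortPoints(uv,c['camera_matrix'],c['dist'])[:,0]
    r=np.c_[r,np.ones(len(r))]; o=-R.T@t
    if d is not None: return (r*np.asarray(d).reshape(-1,1)-t)@R
    w=r@R; return o+w*((z-o[2])/w[:,2])[:,None]
def cloud(n,d):
    h,w=d.shape; g=np.stack(np.meshgrid(np.arange(w),np.arange(h)),-1).reshape(-1,2)
    return pts(n,g,d=d.reshape(-1)).reshape(h,w,3)
def biggest(m):
    cs=cv2.findContours(m.astype(np.uint8),cv2.RETR_EXTERNAL,cv2.CHAIN_APPROX_NONE)[0]
    return max(cs,key=cv2.contourArea)[:,0]
def snap(n,name=None):
    p,d=vision.read_camera(n)
    if name: cv2.imwrite(f'pics/{name}.png',p[:,:,::-1])
    return p,d
def rect(P):
    (cx,cy),(a,b),th=cv2.minAreaRect((P[:,:2]*1000).astype(np.float32))
    if a<b: a,b,th=b,a,th+90
    return np.round([cx,cy,a,b,th],1)
E
python3 - <<'E'
from h import *
f=np.load('/tmp/top0.npz');p,d=f['p'],f['d']
C=cloud('top',d)
z=C[...,2]
for nm,(u0,v0,u1,v1),lo,hi,pl in[('holder',(182,138,306,228),.008,.06,.016),('stone',(330,155,382,240),.015,.05,.03),('wedge',(135,165,165,240),.01,.05,.024),('stop',(182,150,204,200),.03,.06,.04),('cheek',(265,140,300,190),.028,.06,.038)]:
    m=np.zeros(z.shape,bool);s=(slice(v0,v1),slice(u0,u1));m[s]=(z[s]>lo)&(z[s]<hi)
    c=biggest(m);P=pts('top',c,z=pl)
    print(nm,'z med',np.median(z[m]).round(4),'n',m.sum(),'rect',rect(P)); 
    print(np.round(cv2.boxPoints(cv2.minAreaRect((P[:,:2]*1000).astype(np.float32)))).tolist())
print('table z',np.median(z[235:260,130:370]))
big=cv2.resize(p[135:240,130:385,::-1],None,fx=3.1,fy=3.1,interpolation=cv2.INTER_CUBIC);cv2.imwrite('pics/c0.png',big)
E
```

```text
holder z med 0.0163 n 7106 rect [537.4 -12.6 254.1 159.5  97.8]
[[441.0, 102.0], [476.0, -149.0], [634.0, -128.0], [599.0, 124.0]]
stone z med 0.0297 n 1505 rect [ 502.3 -273.5  149.7   57.1   12.3]
[[423.0, -262.0], [435.0, -317.0], [581.0, -285.0], [569.0, -230.0]]
wedge z med 0.0235 n 533 rect [4.884e+02 2.111e+02 1.223e+02 2.800e+01 4.000e-01]
[[427.0, 225.0], [427.0, 197.0], [550.0, 198.0], [549.0, 226.0]]
stop z med 0.0392 n 407 rect [5.518e+02 9.940e+01 7.220e+01 3.250e+01 2.000e-01]
[[516.0, 115.0], [516.0, 83.0], [588.0, 83.0], [588.0, 116.0]]
cheek z med 0.0378 n 351 rect [580.6 -97.2  85.6  22.6  16. ]
[[536.0, -98.0], [543.0, -120.0], [625.0, -96.0], [619.0, -75.0]]
table z -9.017387472772269e-05
```

View pics/c0.png

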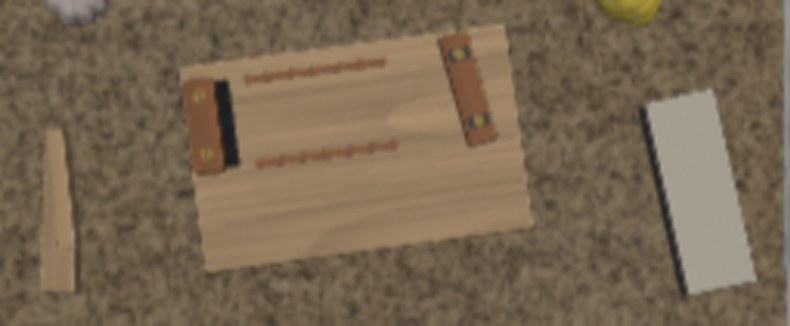

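```bash
python3 - <<'E'
from h import *
f=np.load('/tmp/top0.npz');p,d=f['p'],f['d']
C=cloud('top',d);z=C[...,2];hsv=cv2.cvtColor(p,cv2.COLOR_RGB2HSV)
def box(b):
    m=np.zeros(z.shape,bool);m[b[1]:b[3],b[0]:b[2]]=1;return m
def show(nm,m,pl):
    P=pts('top',biggest(m),z=pl);print(nm,rect(P));return P
show('stone top',box((330,155,382,240))&(abs(z-.03)<.004)&(p.sum(2)>330),.03)
P=show('wedge top',box((135,165,165,240))&(abs(z-.024)<.005),.024)*1000
# straight (+y) side and tail
for nm,s in[('left',1),('right',-1)]:
    xs=np.arange(432,545,10);e=[]
    for x in xs:
        q=P[abs(P[:,0]-x)<3]; e.append((q[:,1]*s).max()*s if len(q) else np.nan)
    print(nm,np.round(e,1))
print('x range',P[:,0].min(),P[:,0].max())
# reddish lips, rubber
red=(hsv[...,0]<14)&(hsv[...,1]>110)
for nm,b in[('lipU',(206,148,258,165)),('lipL',(206,176,262,192))]:
    m=box(b)&(red|(z>.0185)); v,u=np.nonzero(m&red); Q=pts('top',np.c_[u,v],z=.021)*1000
    l=cv2.fitLine(Q[:,:2].astype(np.float32),cv2.DIST_HUBER,0,.01,.01).ravel()
    print(nm,len(u),Q.mean(0).round(1),'dir',np.degrees(np.arctan2(l[1],l[0])).round(2),rect(Q))
m=box((196,155,210,193))&(p.max(2)<60); v,u=np.nonzero(m);Q=pts('top',np.c_[u,v],z=.04)
print('rubber',len(u),rect(Q))
E
```

```text
stone top [ 502.9 -275.5  149.2   53.    12.4]
wedge top [4.884e+02 2.123e+02 1.223e+02 2.570e+01 4.000e-01]
left [224.7 224.8 224.9 225.  225.  222.8 222.8 222.9 223.  223.1 223.1 220.9]
right [201.4 201.4 199.2 199.2 201.6 201.7 204.1 204.2 206.6 206.7 209.1 209.1]
x range 427.31022504563737 549.4426646145124
lipU 90 [596.6  19.1  21. ] dir -82.29 [5.967059e+05 1.876470e+04 1.052946e+05 5.103300e+03 9.780000e+01]
lipL 95 [532.2  10.8  21. ] dir -81.89 [5.32572e+05 9.43430e+03 1.05404e+05 5.02980e+03 9.81000e+01]
rubber 106 [555.   83.9  61.6   9.2   7.7]
```

```bash
python3 -m crank '[[1,80,-25,0,0.018],[1,120,-40,20,0.018],[1,160,-55,40,0.018],[1,200,-65,60,0.018],[1,240,-80,80,0.018],[1,280,-92,100,0.018],[1,320,-105,120,0.018],[1,360,-118,130,0.018],[1,395,-130,130,0.018],[1,425,-140,130,0.018],[1,425,-140,130,0.018],[1,425,-140,130,0.018]]' 40
cat >> h.py <<'E'
def go(x,y,z,yaw):
    """goal TCP mm, yaw deg -> row dx dy dz roll from the present pose"""
    s=telemetry.observe(); y0=s['tool_rot'][2]; d=np.array([x,y,z])-s['tool_pos']*1000
    c,n=np.cos(y0),np.sin(y0)
    r=(np.radians(yaw)-y0+np.pi)%(2*np.pi)-np.pi
    print('t',s['time'],'pos',(s['tool_pos']*1000).round(1),'rot',s['tool_rot'].round(4),'F',s['contact_force'].round(2),'open',round(s['opening']*1000,1))
    print('row',np.round([c*d[0]+n*d[1],n*d[0]-c*d[1],-d[2]],1),'roll',round(-r,4))
H=np.array([569.2,-20.7]);A=np.radians(7.9)
def hw(x,y): return H+[x*np.cos(A)-y*np.sin(A),x*np.sin(A)+y*np.cos(A)]
E
python3 -c "
from h import *
go(502.9,-275.5,187,12.4)"
```

```text
time: 1.1
tool_pos: [0.5063, -0.2721, 0.2732]
tool_rot: [-3.14, -0.0, 0.22]
contact_force: [-0.8, 0.8, -0.1]
opening: 0.0916
grip_force: 0.0
t 1.1 pos [ 506.3 -272.1  273.2] rot [-3.140e+00 -4.000e-04  2.205e-01] F [-0.76  0.77 -0.08] open 91.6
row [-4.1  2.5 86.2] roll 0.004
```

```bash
python3 -m crank '[[1,0,0,25,0],[1,0,0,25,0],[1,0,0,25,0]]'; python3 -c "
from h import *
go(502.9,-275.5,187,12.4)"
```

```text
time: 1.35
tool_pos: [0.5023, -0.2753, 0.2486]
tool_rot: [-3.139, 0.003, 0.217]
contact_force: [-0.2, 0.1, -0.2]
opening: 0.092
grip_force: 0.0
t 1.35 pos [ 502.3 -275.3  248.6] rot [-3.1387e+00  2.9000e-03  2.1700e-01] F [-0.17  0.14 -0.2 ] open 92.0
row [ 0.6  0.3 61.6] roll 0.0006
```

```bash
python3 -m crank '[[1,0.5,0,25,0],[1,0.5,0,48,0],[1,0.5,0,61,0],[1,0.5,0,61,0],[-1,0.5,0,61,0],[-1,0.5,0,61,0],[-1,0.5,0,61,0],[-1,0.5,0,61,0],[-1,0.5,0,61,0],[-1,0.5,0,61,0]]' 40
```

```text
time: 2.18
tool_pos: [0.5035, -0.2755, 0.1893]
tool_rot: [3.141, -0.001, 0.217]
contact_force: [-0.0, 0.3, -0.3]
opening: 0.0567
grip_force: 0.0
```

```bash
python3 -m crank '[[-1,0,0,0,0],[-1,0,0,0,0],[-1,0,0,0,0]]' 40;python3 -m crank '[[-1,0,0,-10,0],[-1,0,0,-20,0],[-1,0,0,-40,0],[-1,0,0,-60,0],[-1,0,0,-60,0],[-1,0,0,-60,0]]'; python3 -c "
from h import *
b=hw(0,19);print(b)
go(*b,250,97.9)"
```

```text
time: 2.43
tool_pos: [0.5036, -0.2756, 0.1892]
tool_rot: [3.141, -0.0, 0.217]
contact_force: [-1.6, -0.3, 4.9]
opening: 0.0534
grip_force: 40.0
time: 2.93
tool_pos: [0.5036, -0.2755, 0.2496]
tool_rot: [3.14, -0.001, 0.217]
contact_force: [-0.1, 0.1, -5.5]
opening: 0.0535
grip_force: 40.0
[566.58855363  -1.8803202 ]
t 2.9333 pos [ 503.6 -275.5  249.6] rot [ 3.1399e+00 -1.5000e-03  2.1690e-01] F [-0.14  0.14 -5.48] open 53.5
row [ 120.4 -253.6   -0.4] roll -1.4918
```

```bash
python3 -m crank '[[-1,10,-20,0,-0.125],[-1,20,-41,0,-0.25],[-1,30,-62,0,-0.375],[-1,40,-84,0,-0.5],[-1,50,-105,0,-0.625],[-1,60,-126,0,-0.75],[-1,70,-148,0,-0.875],[-1,80,-169,0,-1.0],[-1,90,-190,0,-1.12],[-1,100,-211,0,-1.24],[-1,110,-232,0,-1.365],[-1,120.5,-253.5,0,-1.49]]'; python3 -m crank '[[-1,0,0,10,0],[-1,0,0,10,0],[-1,0,0,10,0],[-1,0,0,10,0]]'; python3 - <<'E'
from h import *
go(*hw(0,19),206,97.9)
p,d=snap('scene');cv2.imwrite('pics/s1.png',cv2.resize(p[130:270,150:320,::-1],None,fx=4,fy=4,interpolation=cv2.INTER_CUBIC))
E
```

```text
time: 3.93
tool_pos: [0.5661, -0.0008, 0.247]
tool_rot: [-3.138, -0.001, 1.713]
contact_force: [-0.3, -0.7, -3.8]
opening: 0.0539
grip_force: 40.0
time: 4.27
tool_pos: [0.5662, -0.0028, 0.2379]
tool_rot: [-3.14, -0.0, 1.705]
contact_force: [-0.1, 0.3, -4.9]
opening: 0.0539
grip_force: 40.0
t 4.2667 pos [566.2  -2.8 237.9] rot [-3.1398e+00 -2.0000e-04  1.7048e+00] F [-0.14  0.26 -4.9 ] open 53.9
row [ 0.8  0.5 31.9] roll -0.0039
```

View pics/s1.png

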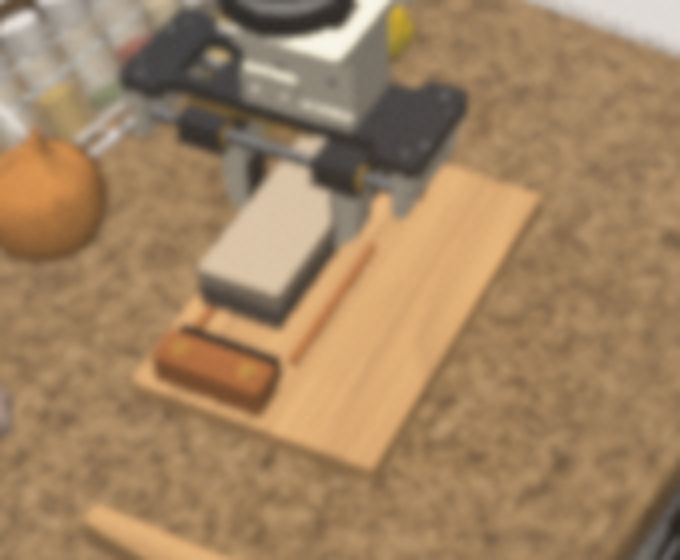

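The stone hangs above the bed and lines up between the lips; its stop end is at crop (240,290) and the stop at (215,365). Lowering with a force watch.

```bash
python3 -m crank '[[-1,0.5,0.5,8,-0.004],[-1,0.5,0.5,16,-0.004],[-1,0.5,0.5,22,-0.004],[-1,0.5,0.5,26,-0.004],[-1,0.5,0.5,28,-0.004],[-1,0.5,0.5,30,-0.004],[-1,0.5,0.5,30,-0.004],[-1,0.5,0.5,30,-0.004]]'; python3 -c "
from h import *
go(*hw(0,19),206,97.9)"
```

```text
time: 4.98
tool_pos: [0.5671, -0.0014, 0.2088]
tool_rot: [3.141, 0.0, 1.711]
contact_force: [0.7, 0.7, -4.7]
opening: 0.0537
grip_force: 40.0
t 4.9833 pos [567.1  -1.4 208.8] rot [3.1415e+00 1.0000e-04 1.7108e+00] F [ 0.67  0.68 -4.72] open 53.7
row [-0.4 -0.5  2.8] roll 0.0021
```

```bash
python3 -m crank '[[-1,0,0,1,0],[-1,0,0,2,0],[-1,0,0,3,0],[-1,0,0,3.3,0],[-1,0,0,3.3,0]]'
```

```text
time: 5.4
tool_pos: [0.567, -0.0014, 0.2053]
tool_rot: [-3.141, 0.0, 1.711]
contact_force: [-0.2, 0.4, -4.7]
opening: 0.0538
grip_force: 40.0
```

```bash
python3 -m crank '[[-1,0,0,0.4,0],[-1,2,0,0.4,0],[-1,4,0,0.4,0],[-1,5,0,0.4,0],[-1,6,0,0.4,0],[-1,6,0,0.4,0],[-1,6,0,0.4,0]]'
```

```text
time: 5.98
tool_pos: [0.5664, 0.0041, 0.2053]
tool_rot: [3.141, 0.001, 1.711]
contact_force: [0.6, -4.8, -2.6]
opening: 0.0535
grip_force: 40.0
```

```bash
python3 -m crank '[[-1,0.5,0,0,0],[-1,0.5,0,0,0],[-1,0.5,0,0,0]]';  python3 - <<'E'
from h import *
go(*hw(0,27),206,97.9)
p,d=snap('scene');cv2.imwrite('pics/s2.png',cv2.resize(p[130:250,170:300,::-1],None,fx=4.8,fy=4.8,interpolation=cv2.INTER_CUBIC))
E
```

```text
time: 6.23
tool_pos: [0.5664, 0.0042, 0.2053]
tool_rot: [3.141, 0.002, 1.711]
contact_force: [0.1, -7.2, -1.9]
opening: 0.0534
grip_force: 40.0
t 6.2333 pos [566.4   4.2 205.3] rot [3.1407e+00 1.6000e-03 1.7108e+00] F [ 0.14 -7.17 -1.89] open 53.4
row [ 1.9 -0.6 -0.7] roll 0.0021
```

View pics/s2.png

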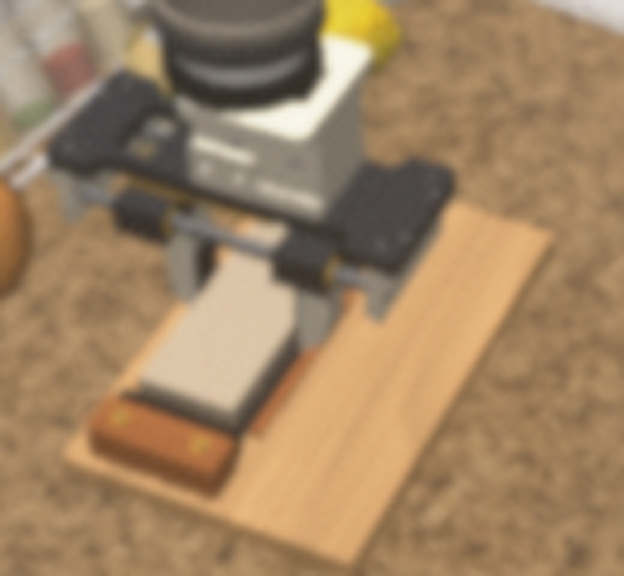

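The stone's stop end (185,405) now meets the rubber, and it sits between the lips. Releasing and retreating.

```bash
python3 -m crank '[[-1,0,0,0,0],[0.2,0,0,0,0],[0.6,0,0,0,0],[1,0,0,0,0],[1,0,0,0,0],[1,0,0,-30,0],[1,0,0,-60,0],[1,0,0,-90,0],[1,0,0,-110,0],[1,0,0,-110,0],[1,0,0,-110,0]]'; python3 - <<'E'
from h import *
go(444,212.5,300,-1.8)
E
```

```text
time: 7.2
tool_pos: [0.5662, 0.0053, 0.3161]
tool_rot: [3.139, 0.001, 1.711]
contact_force: [-0.8, 0.3, -0.3]
opening: 0.0918
grip_force: 0.0
t 7.2 pos [566.2   5.3 316.1] rot [3.1390e+00 6.0000e-04 1.7111e+00] F [-0.85  0.31 -0.35] open 91.8
row [222.3 -92.   16.1] roll 1.7425
```

```bash
python3 -m crank '[[1,22,-9,0,0.12],[1,44,-18,0,0.245],[1,66,-27,0,0.37],[1,88,-36,0,0.495],[1,110,-45,0,0.62],[1,132,-54,0,0.74],[1,154,-63,4,0.865],[1,176,-72,8,0.99],[1,198,-82,12,1.115],[1,222,-92,16,1.24],[1,222,-92,16,1.36],[1,222,-92,16,1.48]]';python3 -m crank '[[1,0,0,0,0.12],[1,0,0,0,0.2],[1,0,0,0,0.26],[1,0,0,0,0.26],[1,0,0,0,0.26]]'; python3 - <<'E'
from h import *
go(444,212.5,200,-1.8)
p,d=snap('top','t2');np.savez('/tmp/t2.npz',p=p,d=d)
cv2.imwrite('pics/c2.png',cv2.resize(p[135:240,130:325,::-1],None,fx=4,fy=4,interpolation=cv2.INTER_CUBIC))
z=cloud('top',d)[...,2]
def box(b):
    m=np.zeros(z.shape,bool);m[b[1]:b[3],b[0]:b[2]]=1;return m
m=box((195,145,285,205))&(abs(z-.046)<.003)&(cv2.cvtColor(p,cv2.COLOR_RGB2HSV)[...,1]<70);print('stone',rect(pts('top',biggest(m),z=.046)), 'expected',hw(0,27))
E
```

```text
time: 8.2
tool_pos: [0.4425, 0.2132, 0.2971]
tool_rot: [3.141, 0.004, 0.228]
contact_force: [0.9, 0.9, -0.4]
opening: 0.092
grip_force: 0.0
time: 8.62
tool_pos: [0.4436, 0.212, 0.2978]
tool_rot: [3.141, 0.002, -0.027]
contact_force: [-0.2, 0.8, 0.7]
opening: 0.0918
grip_force: 0.0
t 8.6167 pos [443.6 212.  297.8] rot [ 3.1408e+00  2.3000e-03 -2.7200e-02] F [-0.22  0.83  0.68] open 91.8
row [ 0.4 -0.5 97.8] roll 0.0043
stone [563.8   5.5 149.5  54.1  98. ] expected [565.48899726   6.04375551]
```

View pics/c2.png

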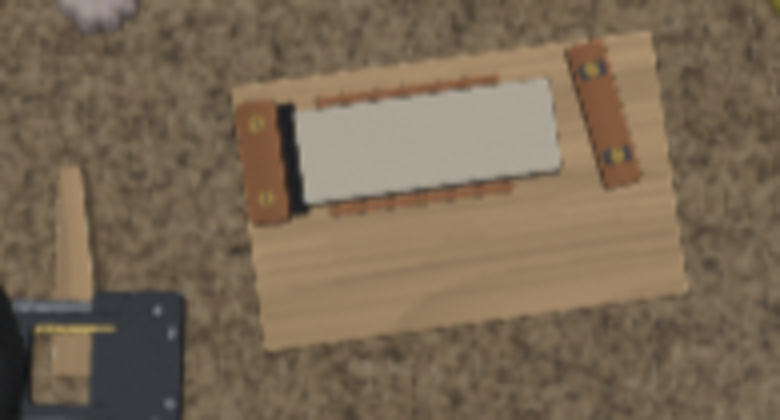

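The stone lies in the bed against the rubber, between the lips, with its slot end at crop (555,125). The gripper is over the wedge tail. Grasping 4 mm further back.

```bash
sed -i 's/^H=.*;A/H=np.array([568.6,-21.1]);A/' h.py; python3 -m crank '[[1,-3.5,-0.5,35,0.004],[1,-3.5,-0.5,70,0.004],[1,-3.5,-0.5,100,0.004],[1,-3.5,-0.5,115,0.004],[1,-3.5,-0.5,115,0.004],[-1,-3.5,-0.5,115,0.004],[-1,-3.5,-0.5,115,0.004],[-1,-3.5,-0.5,115,0.004],[-1,-3.5,-0.5,115,0.004],[-1,-3.5,-0.5,115,0.004],[-1,-3.5,-0.5,115,0.004],[-1,-3.5,-0.5,115,0.004]]' 25;python3 -m crank '[[-1,0,0,0,0],[-1,0,0,0,0],[-1,0,0,0,0],[-1,0,0,0,0],[-1,0,0,0,0]]'; python3 -m crank '[[-1,0,0,-20,0],[-1,0,0,-50,0],[-1,0,0,-80,0],[-1,0,0,-80,0],[-1,0,0,-80,0]]'; python3 - <<'E'
from h import *
s=telemetry.observe();print('wz0',s['grip_force'])
go(*hw(-80-35,-63.5),262,7.9)
E
```

```text
time: 9.67
tool_pos: [0.4406, 0.2126, 0.1844]
tool_rot: [-3.141, -0.001, -0.033]
contact_force: [0.6, -0.7, -0.6]
opening: 0.0495
grip_force: 0.0
time: 10.08
tool_pos: [0.4405, 0.2126, 0.184]
tool_rot: [3.141, 0.0, -0.033]
contact_force: [0.5, 0.2, -0.1]
opening: 0.0257
grip_force: 25.0
time: 10.5
tool_pos: [0.4409, 0.2127, 0.2653]
tool_rot: [-3.141, -0.003, -0.033]
contact_force: [-1.2, 0.6, -1.4]
opening: 0.0257
grip_force: 25.0
wz0 24.98819500207901
t 10.5 pos [440.9 212.7 265.3] rot [-3.1406 -0.0033 -0.0332] F [-1.17  0.64 -1.39] open 25.7
row [ 32.9 311.6   3.3] roll -0.171
```

```bash
python3 -m crank '[[-1,0,30,0,-0.02],[-1,2,62,0,-0.04],[-1,6,94,0,-0.06],[-1,10,126,0,-0.08],[-1,13,158,0,-0.1],[-1,16,190,0,-0.12],[-1,19,222,0,-0.14],[-1,22,254,0,-0.171],[-1,26,284,0,-0.171],[-1,28,311,0,-0.171],[-1,28,311,0,-0.171],[-1,28,311,0,-0.171]]'; python3 -m crank '[[-1,0,0,10,0],[-1,0,0,20,0],[-1,0,0,30,0],[-1,0,0,30,0],[-1,0,0,30,0]]'; python3 - <<'E'
from h import *
go(*hw(-84-36,-63.5),200.5,7.9)
p,d=snap('scene');cv2.imwrite('pics/s3.png',cv2.resize(p[130:270,180:320,::-1],None,fx=4.2,fy=4.2,interpolation=cv2.INTER_CUBIC))
E
```

```text
time: 11.5
tool_pos: [0.4577, -0.1002, 0.2626]
tool_rot: [-3.14, 0.002, 0.135]
contact_force: [-0.4, 1.0, -0.9]
opening: 0.0255
grip_force: 25.0
time: 11.92
tool_pos: [0.4578, -0.0981, 0.2332]
tool_rot: [-3.14, 0.002, 0.139]
contact_force: [-0.6, -0.2, 0.2]
opening: 0.0258
grip_force: 25.0
t 11.9167 pos [457.8 -98.1 233.2] rot [-3.1402e+00  2.4000e-03  1.3900e-01] F [-0.63 -0.22  0.18] open 25.8
row [ 0.3  2.5 32.7] roll 0.0011
```

View pics/s3.png

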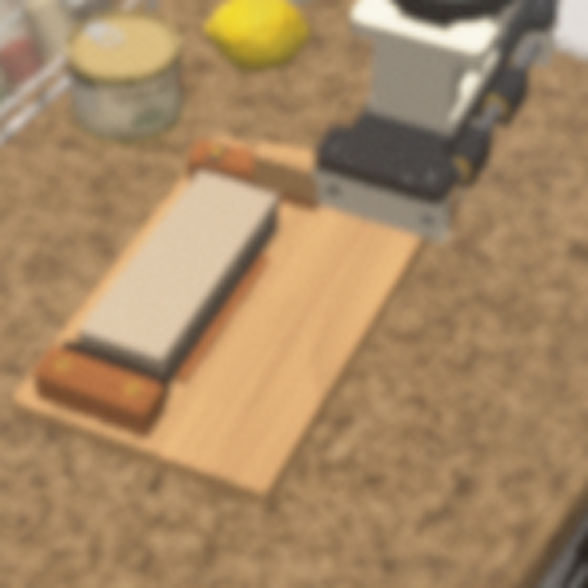

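The wedge hangs with its tip (crop 260,165) between the stone's end and the cheek, still 2.5 mm too far toward the stone. I correct that while lowering.

```bash
python3 -m crank '[[-1,0,2.5,0,0],[-1,0,2.5,6,0],[-1,0,2.5,12,0],[-1,0,2.5,18,0],[-1,0,2.5,23,0],[-1,0,2.5,27,0],[-1,0,2.5,30,0],[-1,0,2.5,31,0],[-1,0,2.5,31,0],[-1,0,2.5,31,0]]'; python3 - <<'E'
from h import *
go(*hw(-84-36,-63.5),200,7.9)
p,d=snap('top');cv2.imwrite('pics/c4.png',cv2.resize(p[135:240,190:325,::-1],None,fx=5,fy=5,interpolation=cv2.INTER_CUBIC))
E
```

```text
time: 12.8
tool_pos: [0.4586, -0.1017, 0.2031]
tool_rot: [3.141, -0.0, 0.138]
contact_force: [-0.1, 0.1, -0.1]
opening: 0.0256
grip_force: 25.0
t 12.8 pos [ 458.6 -101.7  203.1] rot [ 3.1414e+00 -1.0000e-04  1.3770e-01] F [-0.09  0.14 -0.13] open 25.6
row [ 0.  -1.2  3.1] roll -0.0002
```

View pics/c4.png

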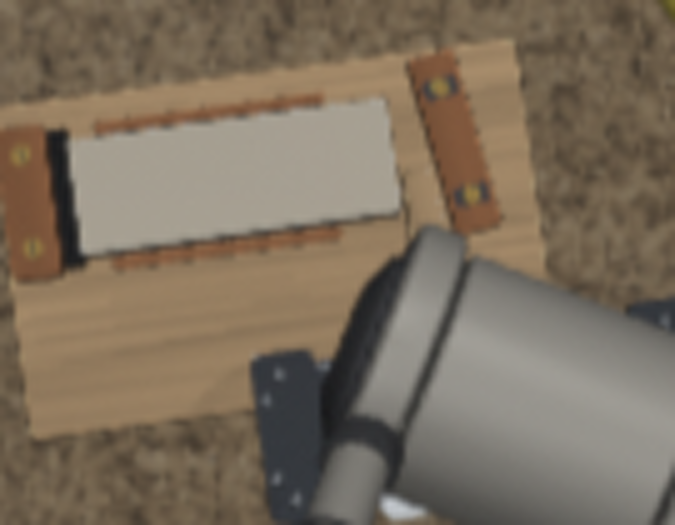

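```bash
python3 -m crank '[[-1,0,-0.5,1.5,0],[-1,0,-0.5,3,0],[-1,4,-0.5,3,0],[-1,8,-0.5,3,0],[-1,12,-0.5,3,0],[-1,16,-0.5,3,0],[-1,20,-0.5,3,0],[-1,24,-0.5,3,0],[-1,24,-0.5,3,0],[-1,24,-0.5,3,0]]'
```

```text
time: 13.68
tool_pos: [0.4825, -0.0978, 0.2]
tool_rot: [3.141, -0.0, 0.138]
contact_force: [-0.7, 0.2, -1.1]
opening: 0.0258
grip_force: 25.0
```

```bash
python3 -m crank '[[0.2,0,0,0,0],[0.6,0,0,0,0],[0.6,0,0,0,0],[0.6,0,0,0,0],[0.6,0,0,-25,0],[0.6,0,0,-50,0],[0.6,0,0,-50,0],[-1,-20,0,-50,0],[-1,-38,0,-50,0],[-1,-38,0,-50,0],[-1,-38,0,-50,0],[-1,-38,0,-50,0]]'; python3 -m crank '[[-1,0,0,0,0],[-1,0,0,0,0],[-1,0,0,0,0],[-1,0,0,20,0],[-1,0,0,40,0],[-1,0,0,52,0],[-1,0,0,52,0],[-1,0,0,52,0],[-1,0,0,52,0]]';  python3 - <<'E'
from h import *
go(*hw(-134,-63.5),198,7.9)
p,d=snap('scene');cv2.imwrite('pics/s4.png',cv2.resize(p[130:270,180:320,::-1],None,fx=4.2,fy=4.2,interpolation=cv2.INTER_CUBIC))
E
```

```text
time: 14.68
tool_pos: [0.4452, -0.1032, 0.2501]
tool_rot: [3.141, -0.001, 0.137]
contact_force: [-1.1, 0.1, 0.5]
opening: 0.0439
grip_force: 0.0
time: 15.43
tool_pos: [0.445, -0.1031, 0.1985]
tool_rot: [3.141, -0.001, 0.138]
contact_force: [0.3, -0.7, 0.3]
opening: 0.0006
grip_force: 0.0
t 15.4333 pos [ 445.  -103.1  198.5] rot [ 3.141e+00 -8.000e-04  1.380e-01] F [ 0.27 -0.69  0.32] open 0.6
row [-0.3 -0.8  0.5] roll 0.0001
```

View pics/s4.png

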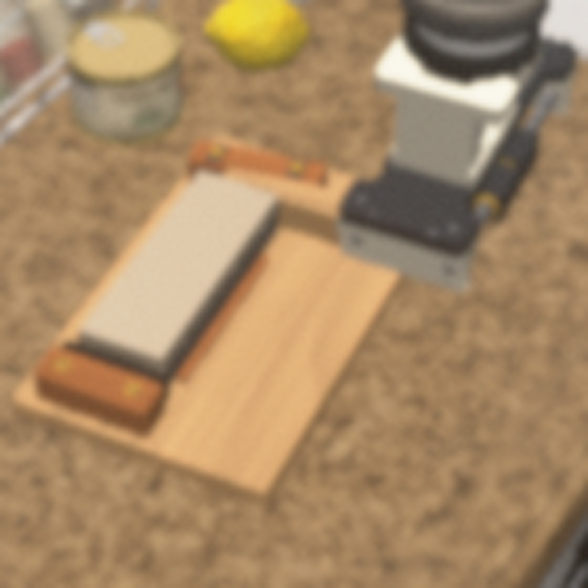

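The wedge lies flat in the slot (crop 310,210), and the closed fingers are behind its tail. Pushing in steps.

```bash
python3 -m crank '[[-1,3,-0.5,0,0],[-1,6,-0.5,0,0],[-1,9,-0.5,0,0],[-1,12,-0.5,0,0],[-1,15,-0.5,0,0],[-1,18,-0.5,0,0],[-1,21,-0.5,0,0],[-1,24,-0.5,0,0],[-1,24,-0.5,0,0]]'; python3 -m crank '[[-1,2,0,0,0],[-1,4,0,0,0],[-1,6,0,0,0],[-1,8,0,0,0],[-1,8,0,0,0]]'
```

```text
time: 16.23
tool_pos: [0.4689, -0.0992, 0.198]
tool_rot: [3.141, -0.001, 0.138]
contact_force: [0.7, -0.1, -0.4]
opening: 0.0004
grip_force: 0.0
time: 16.65
tool_pos: [0.4766, -0.0982, 0.198]
tool_rot: [3.141, -0.0, 0.138]
contact_force: [0.7, -0.0, 1.1]
opening: 0.0007
grip_force: 0.0
```

```bash
for i in 1; do python3 -m crank '[[-1,1,0,0,0],[-1,2,0,0,0],[-1,3,0,0,0],[-1,4,0,0,0],[-1,4,0,0,0]]'; done; python3 -m crank '[[-1,1,0,0,0],[-1,2,0,0,0],[-1,3,0,0,0],[-1,3,0,0,0]]'
```

```text
time: 17.07
tool_pos: [0.4804, -0.0976, 0.198]
tool_rot: [3.141, -0.0, 0.138]
contact_force: [0.1, -0.3, 0.4]
opening: 0.0002
grip_force: 0.0
time: 17.4
tool_pos: [0.4834, -0.0972, 0.198]
tool_rot: [3.141, -0.0, 0.138]
contact_force: [-0.8, -0.1, -0.2]
opening: 0.0003
grip_force: 0.0
```

```bash
python3 -m crank '[[-1,1,0,0,0],[-1,2,0,0,0],[-1,3,0,0,0],[-1,3,0,0,0]]'
```

```text
time: 17.73
tool_pos: [0.4859, -0.0967, 0.1979]
tool_rot: [-3.141, 0.001, 0.138]
contact_force: [-2.1, -0.1, 0.9]
opening: 0.0003
grip_force: 1.2
```

```bash
python3 -m crank '[[-1,1,0,0,0],[-1,2,0,0,0],[-1,2,0,0,0]]'; python3 -m crank '[[-1,1,0,0,0],[-1,2,0,0,0],[-1,2,0,0,0]]'
```

```text
time: 17.98
tool_pos: [0.4873, -0.0964, 0.1978]
tool_rot: [-3.141, 0.003, 0.138]
contact_force: [-5.9, -0.2, 3.6]
opening: 0.0004
grip_force: 3.2
time: 18.23
tool_pos: [0.4885, -0.0962, 0.1977]
tool_rot: [-3.14, 0.005, 0.138]
contact_force: [-9.8, -2.8, 6.2]
opening: 0.0006
grip_force: 5.3
```

```bash
python3 -m crank '[[-1,1,0,0,0],[-1,2,0,0,0],[-1,2,0,0,0]]'
```

```text
time: 18.48
tool_pos: [0.4896, -0.096, 0.1975]
tool_rot: [-3.139, 0.008, 0.139]
contact_force: [-15.1, -3.9, 9.1]
opening: 0.0005
grip_force: 7.7
```

```bash
python3 -m crank '[[-1,-0.5,0,-1,0],[-1,-0.5,0,-2,0],[-1,-0.5,0,-2,0]]'; python3 - <<'E'
from h import *
p,d=snap('scene');cv2.imwrite('pics/s5.png',cv2.resize(p[150:250,200:320,::-1],None,fx=5,fy=5,interpolation=cv2.INTER_CUBIC))
E
```

```text
time: 18.73
tool_pos: [0.4896, -0.096, 0.1989]
tool_rot: [-3.139, 0.007, 0.138]
contact_force: [-10.4, -3.9, -1.2]
opening: 0.0006
grip_force: 5.0
```

View pics/s5.png

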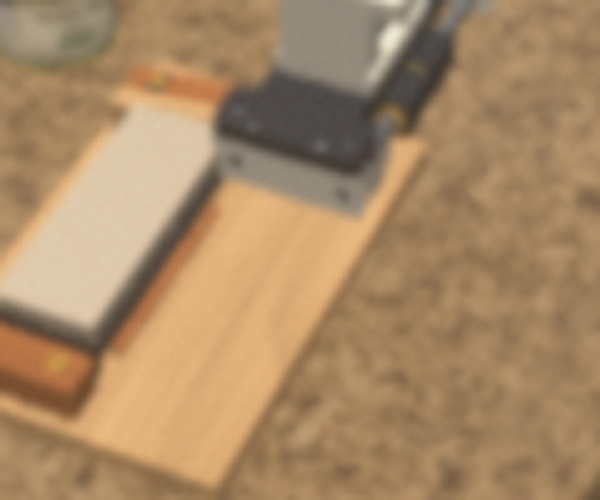

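The gripper hides the wedge in this view. Its body is well clear of the stone, and the vertical force is now near zero. I push on gently, compensating for sag.

```bash
python3 -m crank '[[-1,0.8,0,-0.2,0],[-1,1.5,0,-0.4,0],[-1,1.5,0,-0.4,0]]'
```

```text
time: 19.03
tool_pos: [0.4904, -0.0959, 0.1989]
tool_rot: [-3.139, 0.01, 0.138]
contact_force: [-12.8, -5.5, -0.0]
opening: 0.0001
grip_force: 6.7
```

```bash
python3 -m crank '[[-1,0.6,0.3,-0.2,0],[-1,1.2,0.6,-0.4,0],[-1,1.2,0.6,-0.4,0]]'
```

```text
time: 19.28
tool_pos: [0.4909, -0.096, 0.199]
tool_rot: [-3.138, 0.012, 0.139]
contact_force: [-14.8, -4.2, -0.3]
opening: 0.0004
grip_force: 7.9
```

```bash
python3 -m crank '[[-1,0.5,0.4,-0.1,0],[-1,0.9,0.8,-0.3,0],[-1,0.9,0.8,-0.3,0]]'
```

```text
time: 19.53
tool_pos: [0.4914, -0.0963, 0.199]
tool_rot: [-3.136, 0.014, 0.139]
contact_force: [-17.2, -1.9, -0.1]
opening: 0.0006
grip_force: 8.7
```

Push reached about 17 N with little side or vertical force. Backing off and checking.

```bash
python3 -m crank '[[-1,-4,-1.5,0,0],[-1,-10,-1.5,0,0],[-1,-25,-1.5,0,0],[-1,-40,-1.5,0,0],[-1,-40,-1.5,-30,0],[-1,-40,-1.5,-70,0],[-1,-40,-1.5,-110,0],[-1,-40,40,-130,0],[-1,-40,80,-130,0],[-1,-40,120,-130,0],[-1,-40,160,-130,0],[-1,-40,160,-130,0]]'; python3 - <<'E'
from h import *
p,d=snap('top');np.savez('/tmp/t6.npz',p=p,d=d)
cv2.imwrite('pics/c6.png',cv2.resize(p[135:240,190:325,::-1],None,fx=5.5,fy=5.5,interpolation=cv2.INTER_CUBIC))
z=cloud('top',d)[...,2]
def box(b):
    m=np.zeros(z.shape,bool);m[b[1]:b[3],b[0]:b[2]]=1;return m
m=box((195,145,285,205))&(abs(z-.046)<.003)&(cv2.cvtColor(p,cv2.COLOR_RGB2HSV)[...,1]<70);print('stone',rect(pts('top',biggest(m),z=.046)))
E
```

```text
time: 20.53
tool_pos: [0.4783, -0.2672, 0.3319]
tool_rot: [3.135, -0.004, 0.133]
contact_force: [-0.8, 0.5, -0.1]
opening: 0.0006
grip_force: 0.0
stone [563.9   5.8 149.6  54.1  98.1]
```

View pics/c6.png

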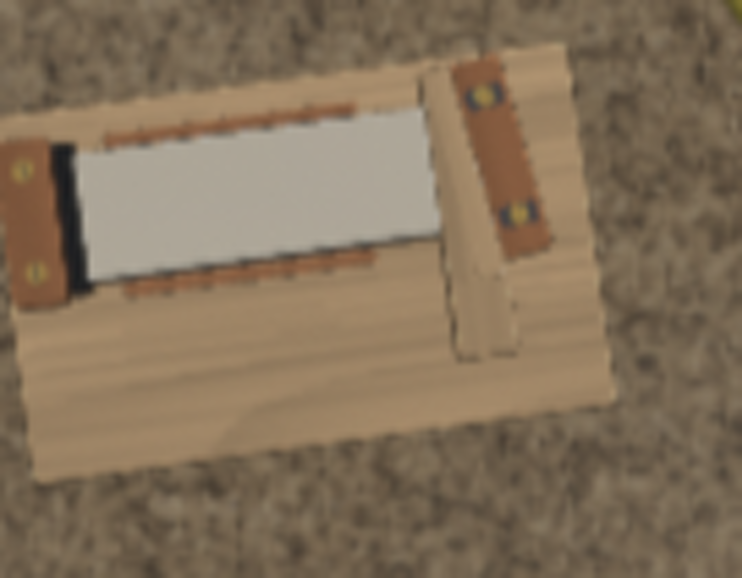

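The wedge lies flat between the stone's end (435,170) and the cheek (505,160), and its tail ends at (487,355). The stone is against the rubber, and the arm is clear.

```bash
python3 -c "
from cell import ticket
print(ticket.hand_in())"
```

```text
the job is handed in; nothing more can be done
None
```

The job is handed in at about 20.5 s: the stone lies in the bed against the rubber and the wedge was pressed in to about 17 N; both look flat and snug in the last top view, the arm is clear, and I did not nudge-test the wedge's hold.

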